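# Put the mixed coining dies and collars back in their storage places

### The arm

A 6-joint arm with a two-finger parallel gripper is mounted at the origin on the work surface. World frame = base frame: x ahead of the robot, y to its left, z up, the work surface at z = 0. Lengths are in m, angles in rad, forces in N, time in s.
With the tool pointing down it reaches from about 0.425 to 0.925 m from the base axis. Payload 12.5 kg.
Tool frame: the origin (TCP) lies at the very end of the fingers, on their centre line; the grasp point (between the pads) lies 19 mm behind it (ctrl.pinch_z is the distance from the TCP to the grasp point, in m); z points along the fingers, y is the line along which they close (so a half turn about z gives the same grasp; the last joint's range is limited). The gripper opens to 85 mm and grips with 20 to 120 N. Pads are 22 mm wide; open, the fingers measure 114 mm over their backs; the gripper's body (76 mm by 85 mm) begins 54 mm behind the grasp point. The pads swing forward as they close: fully open they stand 13 mm farther back than shut.
Start: joints at [1.01, 0.491, 1.559, -0, 1.092, -0.106], TCP at [0.275, 0.561, 0.231] pointing down, gripper open.
Joint ranges: [-3.1, 3.1], [-0.84, 2.19], [0.05, 2.79], [-1.13, 4.28], [0.06, 2.93], [-2.69, 2.69]. Speed limits (rad/s): [2.22, 2.22, 2.79, 3.14, 3.14, 3.14].

### API

Orientations are given as a unit quaternion [w, x, y, z].
In Python, from rig import ctrl gives the robot as it stands. The module is installed in compiled form; this text tells all that it offers.
- The arm moves only by the tool send_rows, never from a script. Its argument "steps" is a list of rows, each a list of 4 numbers: the shift along the tool's x, y, z in cm, then the turn about the tool's z in degrees. A call has exactly 10 rows; each row is the pose to reach, as a shift and turn from the pose commanded when the call began, along the tool's axes at that moment; what a row does not reach only later rows make up. A row lasts 1/8 s, in which the tool goes at most 62.5 mm and 10.7 degrees, less where a joint would pass 70% of its speed; a pose out of reach is approached as far as the arm can. A call with a gripper value outside its range is refused whole. "grip" is the opening, from 0 (shut) to 1 (fully open), set as the call begins (left out, the last holds). The fingers move at their own pace and stop on an object; the grip force is fixed at half the most. Time passes only in rows, so rows that repeat a pose let the fingers close, or fill a call up. It gives the time, the measured TCP pose, the force, the opening and the grip force at its end, in the units of the state.
- ctrl.state(): the state, without advancing time (a new reading comes with each control period).
- ctrl.grab_frame(name): name is "side" or "top"; returns a dict with "image" (420x560x3 uint8, red, green, blue), "z_map" (420x560 float32, m along the optical axis (not along the pixel's ray), 0 where there is no reading), "intrinsics" (3x3 intrinsics, pixels), "dist" ([k1, k2, p1, p2, k3] as OpenCV has them; the pictures are not rectified), "pose" (4x4, takes a point from camera to world coordinates). Camera axes: x right, y down, z forward; pixel columns grow to the right and rows downward; lengths in m; the calibration is good to about 2 mm. A picture is of the moment at which its call begins.
- ctrl.sign_off(): hands the job in; it is judged then, once.
The state is a dict: "t": time; "joint_pos": joint angles; "joint_vel": joint speeds; "joint_torque": joint torques, N m; "eef_pos": TCP position; "tcp_rot": TCP orientation; "force": force on the tool from outside, world axes, zero at the start; "wrist_torque": the same for the moment, N m; "gripper_width": finger opening in m; "gripper_force": force on a finger pad.
Only numpy, scipy, OpenCV 4.12 (cv2) and the standard library are available. Lean on these libraries where they do the work, as an engineer would, in place of code of your own. Each camera call takes 0.05 s, during which the arm holds its last target. There are 200 camera calls.

### The job

The coining tools of two coin sizes lie mixed on the paper-lined tray: two dies and two ring-shaped collars. Put them away: stand each die face up on the floor of its bay in the die tray (large die in the wide bay, small die in the narrow one), and lay each collar flat on the base of the collar stand around its own post (large collar on the thick post, small collar on the thin one). Set each tool down rather than dropping it, let go of everything, and leave the loupe, the coin tube and the caliper where they are.

Things in the scene. Friction and masses are not known exactly. Their poses are not given: they have to be found in the camera images.
- large_die_mid (a point): Large coining die, bare steel, about 0.7 kg: upright round shank 50 mm in diameter and 42 mm high, then a cone narrowing to a 38 mm round face; 52 mm high in all. It starts standing face up on the lined tray. The point is on its axis half-way up, 26 mm above its underside; its z axis points up out of the face.
- small_die_mid (a point): Small coining die, bare steel, about 0.25 kg: upright round shank 32 mm in diameter and 33 mm high, then a cone narrowing to a 24 mm round face; 40 mm high in all. Starts standing face up on the lined tray. The point is on its axis half-way up, 20 mm above its underside; z axis up out of the face.
- large_collar_mid (a point): Large collar, a plain bare steel ring, about 0.27 kg: 62 mm outside diameter, 38 mm bore, 18 mm thick. Starts lying flat on the lined tray. The point is the centre of the bore half-way up, 9 mm above its underside; z axis along the bore.
- small_collar_mid (a point): Small collar, a plain bare steel ring, about 0.12 kg: 44 mm outside diameter, 24 mm bore, 14 mm thick. Starts lying flat on the lined tray. The point is the centre of the bore half-way up, 7 mm above its underside; z axis along the bore.
- die_tray: Small cream plastic tray fixed to the bench left or right of the lined tray, turned any way: 135 mm (x) by 80 mm (y). Origin at the centre of its underside. Wide bay 70 x 70 mm, centre at x = -27.5 mm, y = 0; narrow bay 50 mm (x) by 70 mm (y), centre at x = +37.5 mm, y = 0. Bay floors 6 mm above the bench; 5 mm walls, tops 20 mm above the bench.
- collar_stand: Aluminium base 140 mm (x) by 72 mm (y), 10 mm thick, fixed to the bench on the other side of the lined tray, turned any way. Origin at the centre of its underside. Thick post, 20 mm in diameter, at x = -30 mm, y = 0; thin post, 8 mm in diameter, at x = +42 mm, y = 0. Collars lie on the base top, 10 mm above the bench; the posts' tapered tips are 50 mm above the bench.
- tray: Cream carrying tray lined with white paper, fixed to the bench, 280 mm (x) by 390 mm (y); dies, collars and loupe stand in it. Origin at the centre of its underside. Lined floor 6 mm above the bench; 14 mm thick walls, tops 36 mm above the bench; on the two long walls (x = -133 and +133 mm) a steel bar handle from y = -79 to +79 mm, top 58 mm above the bench.
- loupe: Black eyeglass loupe, 56 mm in diameter and 44 mm high, waisted, with a glass lens on top, loose in the lined tray among the tools. Leave it there. Origin at the centre of its underside.
- coin_tube: Clear capped tube of copper coins, 43 mm in diameter at its white cap and 64 mm high, standing loose on the bench beyond the lined tray to the left. Leave it. Origin at the centre of its underside.
- caliper: Digital caliper, steel with a black slider, 235 mm long (its x) and about 70 mm across its jaws, at most 14 mm high, lying loose on the bench just beyond the lined tray. Leave it. Origin at the middle of its beam, on the bench.
Not all that is in view belongs to the job. Leave any turquoise look-alike of the part that bears small_collar_mid alone. What is shaped like the part that bears small_die_mid but blue or purple is not meant.

How it is judged:
By the outcome, as a careful person would: the job done as asked, in the order asked, and still so for the second after the job is handed in, with the robot touching nothing.
It also fails if it takes over 99 s, if anything falls off the work surface, if the arm or the gripper's body presses on something with over 40 N, if the wrist force passes 120 N, or if a joint passes its speed limit or range.

## Working session

There is one attempt and no reset: what is moved stays moved. The work goes in short steps, Python scripts to look and compute and a tool call to move; the robot and the scene stay as the last step left them, time stands still between calls to the robot, and variables do not carry over. Pictures are saved under pics/ and viewed, at most 14 in all, crops included, and the job is handed in when it is done.

Besides the shell and the picture viewer there is one more tool, called by a JSON object that holds its "method" and its "body". send_rows: Moves the arm, as the interface text tells. Its arguments: {"type":"object","properties":{"steps":{"type":"array"},"grip":{"type":"number"}},"required":["steps"]}

```bash
mkdir -p pics
cat > h.py <<'E'
import numpy as np, cv2
from rig import ctrl
def grab(n,save=None):
    f=ctrl.grab_frame(n)
    if save: cv2.imwrite('pics/'+save,cv2.cvtColor(f['image'],cv2.COLOR_RGB2BGR))
    return f
def ray(f,uv,z):
    "pixels -> world points on plane z"
    uv=np.array(uv,float).reshape(-1,1,2)
    n=cv2.undistortPoints(uv,f['intrinsics'],np.array(f['dist'],float)).reshape(-1,2)
    T=f['pose']; d=np.c_[n,np.ones(len(n))]@T[:3,:3].T; o=T[:3,3]
    return o+d*((z-o[2])/d[:,2:3])
def cloud(f):
    z=f['z_map']; h,w=z.shape
    u,v=np.meshgrid(np.arange(w),np.arange(h))
    n=cv2.undistortPoints(np.stack([u,v],-1).reshape(-1,1,2).astype(float),f['intrinsics'],np.array(f['dist'],float)).reshape(h,w,2)
    p=np.dstack([n*z[...,None],z])@f['pose'][:3,:3].T+f['pose'][:3,3]
    p[z==0]=np.nan
    return p
E
python3 - <<'E'
from h import *
for n in('top','side'):
    f=grab(n,n+'0.png'); print(n,f['pose'].round(3).tolist(),f['intrinsics'].round(1).tolist(),f['dist'])
s=ctrl.state(); print(s['eef_pos'],s['tcp_rot'],s['t'],s['gripper_width'],ctrl.pinch_z)
E
```

```text
top [[0.078, -0.972, 0.22, 0.374], [-0.997, -0.076, 0.016, -0.005], [0.001, -0.22, -0.975, 0.922], [0.0, 0.0, 0.0, 1.0]] [[398.0, 0.0, 278.3], [0.0, 398.0, 211.4], [0.0, 0.0, 1.0]] [-0.03278475  0.          0.          0.          0.        ]
side [[0.775, -0.401, 0.488, 0.083], [-0.631, -0.498, 0.595, -0.571], [0.004, -0.769, -0.639, 0.648], [0.0, 0.0, 0.0, 1.0]] [[463.3, 0.0, 279.4], [0.0, 463.3, 208.1], [0.0, 0.0, 1.0]] [-0.10407097  0.          0.          0.          0.        ]
[0.27441572 0.56131359 0.23078264] [-1.62698462e-04  2.25438771e-01  9.74257207e-01 -4.77604502e-04] 0.1 0.08527080865015116 0.0187
```

View pics/top0.png

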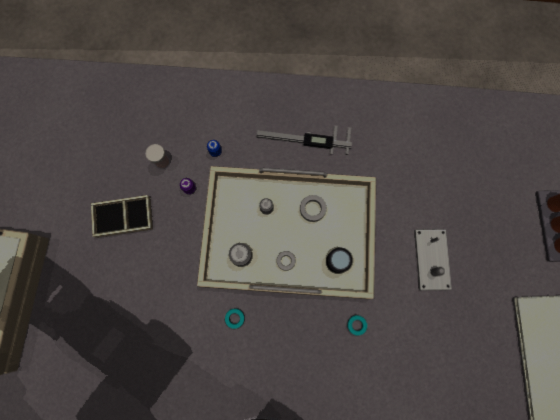

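View pics/side0.png

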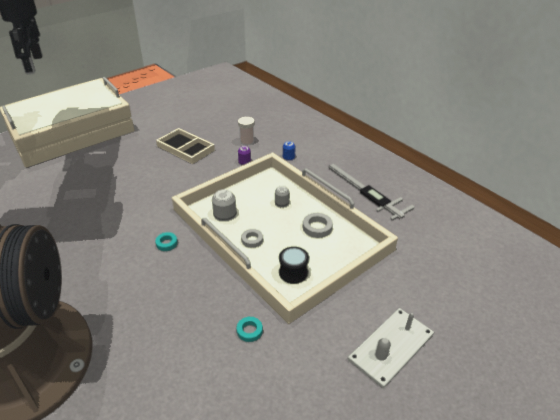

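Top view: large die (240,254), small die (266,205), large collar (313,208), small collar (286,261), loupe (339,260); die tray at (121,216) with its wide bay on the left; stand at (433,260) with the thick post low (438,271) and the thin post high (434,239). The turquoise rings and the blue and purple dies are decoys.

```bash
cat >> h.py <<'E'
def circ(p):
    A=np.c_[2*p,np.ones(len(p))]; s=np.linalg.lstsq(A,(p**2).sum(1),rcond=None)[0]
    return s[:2],np.sqrt(s[2]+s[:2]@s[:2])
OBJ={'LD':((240,254),.058,.052,.07,.022,(216,210)),'SD':((266,205),.046,.040,.06,.02,(281,190)),
     'LC':((313,208),.024,.018,.032,.04,0),'SC':((286,261),.020,.015,.028,.03,0)}
E
python3 - <<'E'
from h import *
ft,fs=grab('top'),grab('side'); ct,cs=cloud(ft),cloud(fs)
for k,(px,zt,lo,hi,r,_) in OBJ.items():
    c=ray(ft,[px],zt)[0]
    for n,C in(('top',ct),('side',cs)):
        P=C.reshape(-1,3); m=(P[:,2]>lo)&(P[:,2]<hi)&(np.hypot(*(P[:,:2]-c[:2]).T)<r+.012); Q=P[m]
        if len(Q)<5: print(k,n,len(Q),c); continue
        (x,y),R=cv2.minEnclosingCircle(Q[:,:2].astype(np.float32))
        print(k,n,len(Q),'z',np.median(Q[:,2]).round(4),'mean',Q[:,:2].mean(0).round(4),'enc',round(x,4),round(y,4),round(R,4))
# tray and stand rectangles from height masks
for nm,C,px,lo,hi in(('dietray',ct,(121,216),.014,.026),('dietray',cs,(121,216),.014,.026),('stand',ct,(433,260),.0065,.014),('stand',cs,(433,260),.0065,.014)):
    c=ray(ft,[px],.01)[0]; P=C.reshape(-1,3)
    m=(P[:,2]>lo)&(P[:,2]<hi)&(np.hypot(*(P[:,:2]-c[:2]).T)<.095); Q=P[m][:,:2].astype(np.float32)
    print(nm,len(Q),c.round(3),cv2.minAreaRect(Q))
for nm,px in(('thick',(438,271)),('thin',(434,239))):
    for n,C in(('top',ct),('side',cs)):
        c=ray(ft,[px],.03)[0]; P=C.reshape(-1,3)
        for lo,hi in((.02,.035),(.035,.055)):
            m=(P[:,2]>lo)&(P[:,2]<hi)&(np.hypot(*(P[:,:2]-c[:2]).T)<.025); Q=P[m]
            print(nm,n,lo,len(Q),Q.mean(0).round(4) if len(Q) else c)
for n,C in(('top',ct),('side',cs)):
    P=C.reshape(-1,3); m=(abs(P[:,2])<.01)&(P[:,0]>.3)&(P[:,0]<.8)&(abs(P[:,1])<.5); print(n,'low z hist',np.nanpercentile(P[m][:,2],[5,25,50,75,95]).round(4))
import numpy as np
u=cv2.resize(cv2.cvtColor(ft['image'],cv2.COLOR_RGB2BGR)[160:300,80:460],None,fx=2.1,fy=2.1,interpolation=3); cv2.imwrite('pics/crop.png',np.clip(u*1.5,0,255).astype(np.uint8))
E
```

```text
LD top 314 z 0.0572 mean [0.4692 0.0867] enc 0.4695 0.0862 0.0232
LD side 233 z 0.057 mean [0.4663 0.081 ] enc 0.4679 0.0827 0.0223
SD top 123 z 0.0448 mean [0.5866 0.0385] enc 0.5877 0.0387 0.0149
SD side 95 z 0.0448 mean [0.5843 0.0333] enc 0.5852 0.0346 0.015
LC top 346 z 0.023 mean [ 0.5926 -0.0699] enc 0.5927 -0.0703 0.0309
LC side 356 z 0.0225 mean [ 0.5898 -0.0743] enc 0.5907 -0.0728 0.0323
SC top 198 z 0.0188 mean [ 0.4661 -0.0163] enc 0.4666 -0.016 0.0219
SC side 212 z 0.0186 mean [ 0.4638 -0.0196] enc 0.4662 -0.0181 0.0236
dietray 533 [0.54  0.378 0.01 ] ((0.5393700003623962, 0.37760084867477417), (0.0820280909538269, 0.13677510619163513), 13.100164413452148)
dietray 388 [0.54  0.378 0.01 ] ((0.5398492217063904, 0.37491416931152344), (0.08331014961004257, 0.14000974595546722), 12.077923774719238)
stand 1572 [ 0.493 -0.354  0.01 ] ((0.496058851480484, -0.3543259799480438), (0.139961376786232, 0.07388404756784439), 5.01735782623291)
stand 2937 [ 0.493 -0.354  0.01 ] ((0.49449095129966736, -0.35653239488601685), (0.14141233265399933, 0.07308440655469894), 5.070405960083008)
thick top 0.02 23 [ 0.4641 -0.3503  0.0269]
thick top 0.035 72 [ 0.4654 -0.3551  0.0442]
thick side 0.02 73 [ 0.4587 -0.3625  0.0274]
thick side 0.035 137 [ 0.4611 -0.3604  0.0442]
thin top 0.02 9 [ 0.5369 -0.3483  0.0287]
thin top 0.035 15 [ 0.5373 -0.3501  0.0438]
thin side 0.02 30 [ 0.5343 -0.3543  0.0272]
thin side 0.035 39 [ 0.535  -0.3536  0.0429]
top low z hist [-0.0034 -0.0016 -0.0002  0.0022  0.0069]
side low z hist [-0.0024 -0.0011 -0.0001  0.0015  0.0072]
```

View pics/crop.png

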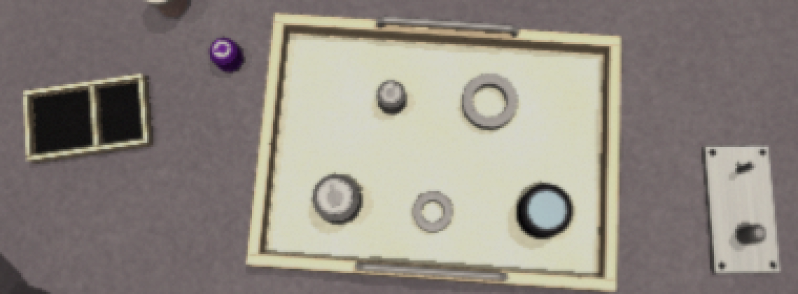

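The crop confirms the layout: wide bay on the +y side, thin post on the far side of the stand (740,170 in the crop), and thick post on the near side (750,235).

```bash
cat >> h.py <<'E'
def plan(*tg):
    s=ctrl.state(); w,x,y,z=s['tcp_rot']; from scipy.spatial.transform import Rotation as Ro
    R=Ro.from_quat([x,y,z,w]).as_matrix(); yaw=np.degrees(np.arctan2(R[1,1],R[0,1]))
    print('t',round(s['t'],2),'pos',s['eef_pos'].round(4),'yaw',yaw.round(1),'w',round(s['gripper_width'],4),'j',s['joint_pos'].round(2))
    for X,Y,Z,a in tg:
        d=R.T@(np.array([X,Y,Z])-s['eef_pos'])*100
        print((X,Y,Z,a),'->',d.round(2),'turn',round((yaw-a+180)%360-180,1))
E
python3 -c "
from h import *
plan((.468,.084,.15,102.6),(.468,.084,.022,102.6))"
```

```text
t 0.2 pos [0.2745 0.5614 0.231 ] yaw 63.9 w 0.0857 j [ 1.01  0.49  1.56 -0.    1.09 -0.11]
(0.468, 0.084, 0.15, 102.6) -> [-38.36 -34.38   8.12] turn -38.7
(0.468, 0.084, 0.022, 102.6) -> [-38.36 -34.37  20.92] turn -38.7
```

{"method": "send_rows", "body": {"steps": [[-2, -1.8, 0.4, -2], [-6, -5.4, 1.2, -6], [-10.5, -9.4, 2.2, -10], [-15.5, -13.9, 3.3, -15], [-20.5, -18.4, 4.4, -20], [-25.5, -22.9, 5.4, -25], [-30.5, -27.3, 6.4, -30], [-34.5, -30.9, 7.3, -35], [-37, -33.2, 7.8, -38], [-38.4, -34.4, 8.1, -38.7]], "grip": 1}}

```text
t: 1.45
eef_pos: [0.4691, 0.0815, 0.1499]
tcp_rot: [-0.0, -0.109, 0.994, -0.0]
force: [1.0, 0.1, 0.6]
gripper_width: 0.0854
gripper_force: 0.0
```

```bash
python3 -c "
from h import *
plan((.468,.084,.022,102.6))
grab('side','s1.png')"
```

```text
t 1.45 pos [0.4691 0.0815 0.1499] yaw 102.5 w 0.0854 j [ 0.03  0.4   2.01 -0.    0.74 -1.76]
(0.468, 0.084, 0.022, 102.6) -> [ 0.04  0.27 12.79] turn -0.1
```

View pics/s1.png

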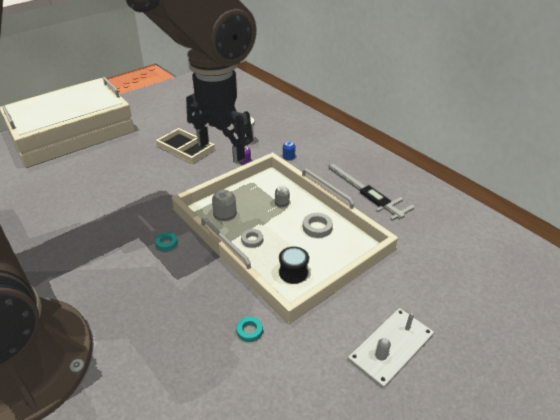

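The gripper hovers above the large die (fingers near (222,150), die at (224,205)). The remaining offset is lag, so I descend straight.

{"method": "send_rows", "body": {"steps": [[0, 0, 1, 0], [0, 0, 3, 0], [0, 0, 5, 0], [0, 0, 7, 0], [0, 0, 9, 0], [0, 0, 10.8, 0], [0, 0, 12, 0], [0, 0, 12.8, 0], [0, 0, 12.8, 0], [0, 0, 12.8, 0]], "grip": 1}}

```text
t: 2.75
eef_pos: [0.4686, 0.0839, 0.0227]
tcp_rot: [0.0, -0.11, 0.994, 0.0]
force: [-0.2, 0.3, -0.1]
gripper_width: 0.0855
gripper_force: 0.0
```

{"method": "send_rows", "body": {"steps": [[0, 0, 0, 0], [0, 0, 0, 0], [0, 0, 0, 0], [0, 0, 0, 0], [0, 0, 0, 0], [0, 0, 0, 0], [0, 0, 0, 0], [0, 0, 0, 0], [0, 0, 0, 0], [0, 0, 0, 0]], "grip": 0}}

```text
t: 4.0
eef_pos: [0.4684, 0.084, 0.023]
tcp_rot: [0.0, -0.11, 0.994, 0.0]
force: [-1.8, 2.6, 10.9]
gripper_width: 0.0484
gripper_force: 60.9
```

```bash
python3 -c "
from h import *
plan((.468,.084,.14,102.6),(.5336,.4031,.14,102.6))"
```

```text
t 4.0 pos [0.4684 0.084  0.023 ] yaw 102.6 w 0.0484 j [ 0.04  0.63  2.1   0.    0.41 -1.75]
(0.468, 0.084, 0.14, 102.6) -> [ 3.00e-02  1.00e-02 -1.17e+01] turn 0.0
(0.5336, 0.4031, 0.14, 102.6) -> [-13.35  29.72 -11.68] turn 0.0
```

{"method": "send_rows", "body": {"steps": [[0, 0, 0, 0], [0, 0, 0, 0], [0, 0, 0, 0], [0, 0, 0, 0], [0, 0, 0, 0], [0, 0, 0.2, 0], [0, 0, 0.4, 0], [0, 0, 0.5, 0], [0, 0, 0.5, 0], [0, 0, 0.5, 0]], "grip": 0.85}}

```text
t: 5.25
eef_pos: [0.4684, 0.0838, 0.0173]
tcp_rot: [0.0, -0.11, 0.994, 0.0]
force: [-0.4, -0.6, 0.6]
gripper_width: 0.0726
gripper_force: 0.0
```

{"method": "send_rows", "body": {"steps": [[0, 0, 0, 0], [0, 0, 0, 0], [0, 0, 0, 0], [0, 0, 0, 0], [0, 0, 0, 0], [0, 0, 0, 0], [0, 0, 0, 0], [0, 0, 0, 0], [0, 0, -0.3, 0], [0, 0, -0.6, 0]], "grip": 0}}

```text
t: 6.5
eef_pos: [0.4681, 0.0837, 0.0232]
tcp_rot: [-0.0, -0.11, 0.994, 0.0]
force: [0.0, -0.5, -6.2]
gripper_width: 0.0484
gripper_force: 62.9
```

{"method": "send_rows", "body": {"steps": [[0, 0, -1, 0], [0, 0, -3, 0], [0, 0, -5.5, 0], [0, 0, -8, 0], [0, 0, -10.5, 0], [-0.5, 1, -12, 0], [-1.5, 3.3, -12, 0], [-3, 6.5, -12, 0], [-4.5, 10, -12, 0], [-6, 13.3, -12, 0]]}}

```text
t: 7.75
eef_pos: [0.4976, 0.2278, 0.1438]
tcp_rot: [-0.0, -0.11, 0.994, -0.0]
force: [0.6, 0.6, -6.0]
gripper_width: 0.0484
gripper_force: 63.5
```

```bash
python3 -c "
from h import *
plan((.5336,.4031,.10,102.6))
grab('side','s2.png')"
```

```text
t 7.75 pos [0.4976 0.2278 0.1438] yaw 102.6 w 0.0484 j [ 0.31  0.49  1.84  0.    0.81 -1.48]
(0.5336, 0.4031, 0.1, 102.6) -> [-7.35 16.32  4.37] turn 0.0
```

View pics/s2.png

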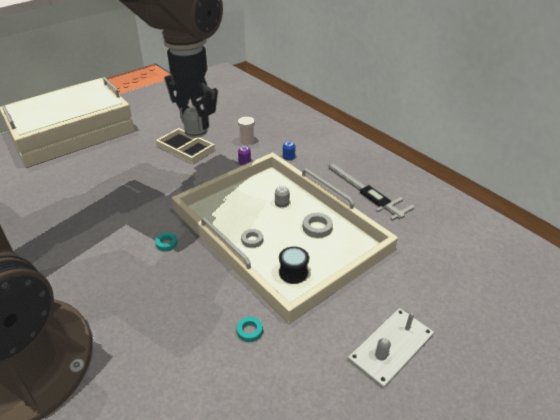

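The large die hangs upright in the fingers at (195,122). On to the wide bay.

{"method": "send_rows", "body": {"steps": [[-1.5, 3.3, 0, 0], [-3, 6.6, 0, 0], [-4.5, 10, 0, 0], [-6, 13.2, 0, 0], [-6.9, 15.2, 0, 0], [-7.3, 16.2, 1.5, 0], [-7.35, 16.3, 3, 0], [-7.35, 16.3, 4.4, 0], [-7.35, 16.3, 4.4, 0], [-7.35, 16.3, 4.4, 0]]}}

```text
t: 9.05
eef_pos: [0.5342, 0.4015, 0.0996]
tcp_rot: [0.0, -0.11, 0.994, 0.0]
force: [1.2, -0.2, -6.0]
gripper_width: 0.0483
gripper_force: 64.2
```

```bash
python3 -c "
from h import *
plan((.5336,.4031,.0175,102.6))"
```

```text
t 9.05 pos [0.5342 0.4015 0.0996] yaw 102.6 w 0.0483 j [ 0.55  0.69  1.57  0.    0.88 -1.25]
(0.5336, 0.4031, 0.0175, 102.6) -> [0.02 0.17 8.21] turn 0.0
```

Descend slowly near the end.

{"method": "send_rows", "body": {"steps": [[0, 0.1, 1.5, 0], [0, 0.1, 3.5, 0], [0, 0.1, 5.2, 0], [0, 0.1, 6.5, 0], [0, 0.1, 7.2, 0], [0, 0.1, 7.6, 0], [0, 0.1, 7.8, 0], [0, 0.1, 8, 0], [0, 0.1, 8.1, 0], [0, 0.1, 8.1, 0]]}}

```text
t: 10.3
eef_pos: [0.5337, 0.4028, 0.0184]
tcp_rot: [0.0, -0.11, 0.994, 0.0]
force: [0.1, -0.3, -6.1]
gripper_width: 0.0484
gripper_force: 64.3
```

{"method": "send_rows", "body": {"steps": [[0, 0, 0.05, 0], [0, 0, 0.1, 0], [0, 0, 0.12, 0], [0, 0, 0.14, 0], [0, 0, 0.14, 0], [0, 0, 0.14, 0], [0, 0, 0.14, 0], [0, 0, 0.14, 0], [0, 0, 0.14, 0], [0, 0, 0.14, 0]]}}

```text
t: 11.55
eef_pos: [0.5338, 0.4029, 0.0178]
tcp_rot: [0.0, -0.11, 0.994, 0.0]
force: [-2.3, -1.8, 5.4]
gripper_width: 0.0481
gripper_force: 65.7
```

{"method": "send_rows", "body": {"steps": [[0, 0, 0, 0], [0, 0, 0, 0], [0, 0, 0, 0], [0, 0, 0, 0], [0, 0, -0.5, 0], [0, 0, -2, 0], [0, 0, -4, 0], [0, 0, -6.5, 0], [0, 0, -9, 0], [0, 0, -11, 0]], "grip": 0.85}}

```text
t: 12.8
eef_pos: [0.5339, 0.403, 0.1297]
tcp_rot: [0.001, -0.11, 0.994, 0.001]
force: [-0.2, -0.6, -0.3]
gripper_width: 0.0725
gripper_force: 0.0
```

```bash
python3 -c "
from h import *
plan((.586,.0365,.128,50),(.586,.0365,.016,50))
grab('side','s3.png');f=grab('top');cv2.imwrite('pics/t3.png',cv2.resize(cv2.cvtColor(f['image'],4)[150:300,60:460],None,fx=2,fy=2))"
```

```text
t 12.8 pos [0.5339 0.403  0.1297] yaw 102.6 w 0.0725 j [ 0.55  0.66  1.54  0.    0.94 -1.24]
(0.586, 0.0365, 0.128, 50) -> [  2.94 -36.9    0.14] turn 52.6
(0.586, 0.0365, 0.016, 50) -> [  2.96 -36.91  11.34] turn 52.6
```

View pics/s3.png

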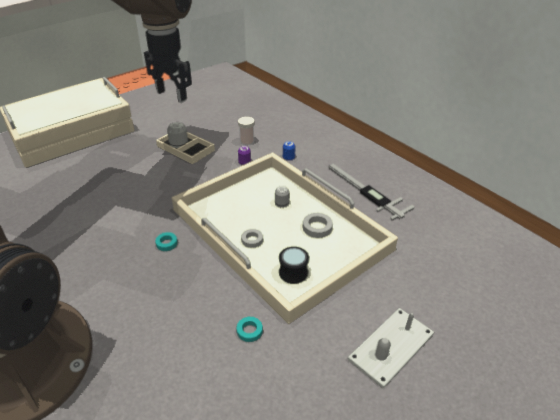

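The large die stands upright in the wide bay at (177,133). Next, the small die.

{"method": "send_rows", "body": {"steps": [[0.2, -2, 0, 5], [0.5, -6, 0, 11], [0.8, -10.5, 0, 17], [1.2, -15, 0, 23], [1.6, -20, 0, 30], [2, -25, 0, 37], [2.4, -30, 0, 44], [2.7, -34, 0, 49], [2.9, -36.3, 0, 52], [2.95, -36.9, 0, 52.6]]}}

```text
t: 14.15
eef_pos: [0.5856, 0.0351, 0.1268]
tcp_rot: [-0.0, 0.343, 0.939, 0.0]
force: [-0.6, 0.3, 0.5]
gripper_width: 0.0727
gripper_force: 0.0
```

{"method": "send_rows", "body": {"steps": [[0, 0, 1, 0], [0, 0, 3, 0], [0, 0, 5, 0], [0, 0, 7, 0], [0, 0, 9, 0], [0, 0, 10.5, 0], [0, 0, 11.2, 0], [0, 0, 11.4, 0], [0, 0, 11.4, 0], [0, 0, 11.4, 0]]}}

```text
t: 15.4
eef_pos: [0.5859, 0.0363, 0.0134]
tcp_rot: [0.0, 0.342, 0.94, 0.0]
force: [-0.7, -0.5, 0.7]
gripper_width: 0.0724
gripper_force: 0.0
```

{"method": "send_rows", "body": {"steps": [[0, 0, 0, 0], [0, 0, 0, 0], [0, 0, 0, 0], [0, 0, 0, 0], [0, 0, 0, 0], [0, 0, 0, 0], [0, 0, 0, 0], [0, 0, 0, 0], [0, 0, 0, 0], [0, 0, 0, 0]], "grip": 0}}

```text
t: 16.65
eef_pos: [0.5859, 0.0363, 0.0134]
tcp_rot: [0.0, 0.342, 0.94, 0.0]
force: [-0.4, 0.9, 4.8]
gripper_width: 0.0307
gripper_force: 59.3
```

{"method": "send_rows", "body": {"steps": [[0, 0, -0.5, 0], [0, 0, -1.5, 0], [0, 0, -3, 0], [0, 0, -5, 0], [0, 0, -7.5, 0], [0, 0, -10, 0], [0, 0, -11.5, 0], [0, 0, -12, 0], [0, 0, -12, 0], [0, 0, -12, 0]]}}

```text
t: 17.9
eef_pos: [0.5853, 0.0363, 0.1321]
tcp_rot: [-0.001, 0.342, 0.94, -0.0]
force: [-0.2, -0.9, -3.2]
gripper_width: 0.0303
gripper_force: 59.5
```

```bash
python3 -c "
from h import *
plan((.5478,.3397,.13,12.6))
grab('side','s4.png')"
```

```text
t 17.9 pos [0.5853 0.0363 0.1321] yaw 50.0 w 0.0303 j [-0.05  0.55  1.76  0.    0.83 -0.92]
(0.5478, 0.3397, 0.13, 12.6) -> [22.36 20.85  0.22] turn 37.4
```

View pics/s4.png

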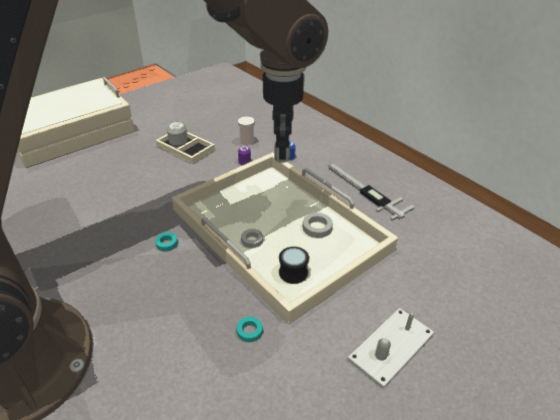

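The small die is between the fingers at (283,150), and its original spot in the tray is empty. Move to the narrow bay.

{"method": "send_rows", "body": {"steps": [[1.2, 1.1, 0, 3], [3.5, 3.3, 0, 8], [6.2, 5.8, 0, 13], [9.2, 8.6, 0, 18], [12.2, 11.4, 0, 23], [15.2, 14.2, 0, 28], [18, 16.8, 0, 32], [20.5, 19.1, 0, 35], [22, 20.5, 0, 37], [22.35, 20.85, 0, 37.4]]}}

```text
t: 19.2
eef_pos: [0.5477, 0.3406, 0.1321]
tcp_rot: [-0.0, 0.624, 0.781, -0.0]
force: [-0.3, -0.5, -3.5]
gripper_width: 0.0302
gripper_force: 59.6
```

{"method": "send_rows", "body": {"steps": [[0, 0, 1, 0], [0, 0, 3, 0], [0, 0, 5, 0], [0, 0, 7, 0], [0, 0, 8.5, 0], [0, 0, 8.8, 0], [0, 0, 9, 0], [0, 0, 9, 0], [0, 0, 9, 0], [0, 0, 9, 0]]}}

```text
t: 20.45
eef_pos: [0.5483, 0.3397, 0.0433]
tcp_rot: [0.0, 0.625, 0.781, 0.0]
force: [0.4, -0.2, -2.8]
gripper_width: 0.0301
gripper_force: 59.6
```

```bash
python3 -c "
from h import *
plan((.5478,.3397,.0138,12.6))"
```

```text
t 20.45 pos [0.5483 0.3397 0.0433] yaw 12.6 w 0.0301 j [0.45 0.74 1.66 0.   0.74 0.23]
(0.5478, 0.3397, 0.0138, 12.6) -> [ 0.01 -0.05  2.95] turn 0.0
```

{"method": "send_rows", "body": {"steps": [[0, 0, 0.6, 0], [0, 0, 1.2, 0], [0, 0, 1.6, 0], [0, 0, 2, 0], [0, 0, 2.2, 0], [0, 0, 2.4, 0], [0, 0, 2.5, 0], [0, 0, 2.6, 0], [0, 0, 2.7, 0], [0, 0, 2.7, 0]]}}

```text
t: 21.7
eef_pos: [0.5482, 0.3397, 0.0159]
tcp_rot: [-0.0, 0.625, 0.781, 0.0]
force: [0.5, 0.9, -2.4]
gripper_width: 0.0301
gripper_force: 59.6
```

{"method": "send_rows", "body": {"steps": [[0, 0, 0.05, 0], [0, 0, 0.1, 0], [0, 0, 0.15, 0], [0, 0, 0.2, 0], [0, 0, 0.22, 0], [0, 0, 0.24, 0], [0, 0, 0.24, 0], [0, 0, 0.24, 0], [0, 0, 0.24, 0], [0, 0, 0.24, 0]]}}

```text
t: 22.95
eef_pos: [0.5482, 0.3396, 0.0135]
tcp_rot: [-0.0, 0.625, 0.781, 0.0]
force: [0.1, -0.5, -2.4]
gripper_width: 0.0304
gripper_force: 59.6
```

{"method": "send_rows", "body": {"steps": [[0, 0, 0.03, 0], [0, 0, 0.06, 0], [0, 0, 0.09, 0], [0, 0, 0.12, 0], [0, 0, 0.12, 0], [0, 0, 0.12, 0], [0, 0, 0.12, 0], [0, 0, 0.12, 0], [0, 0, 0.12, 0], [0, 0, 0.12, 0]]}}

```text
t: 24.2
eef_pos: [0.5483, 0.3397, 0.0134]
tcp_rot: [0.0, 0.625, 0.781, 0.0]
force: [-3.5, -2.6, 10.8]
gripper_width: 0.0302
gripper_force: 61.2
```

In contact with the floor. Release with a small opening and lift.

{"method": "send_rows", "body": {"steps": [[0, 0, -0.05, 0], [0, 0, -0.05, 0], [0, 0, -0.05, 0], [0, 0, -0.05, 0], [0, 0, -0.05, 0], [0, 0, -0.5, 0], [0, 0, -2, 0], [0, 0, -4.5, 0], [0, 0, -7.5, 0], [0, 0, -11, 0]], "grip": 0.46}}

```text
t: 25.45
eef_pos: [0.5481, 0.3396, 0.1242]
tcp_rot: [0.0, 0.625, 0.781, 0.0]
force: [0.1, -0.4, 0.1]
gripper_width: 0.0395
gripper_force: 0.0
```

```bash
python3 -c "
from h import *
plan((.5917,-.0715,.128,-85))
f=grab('side');cv2.imwrite('pics/s5.png',cv2.resize(cv2.cvtColor(f['image'],4)[60:260,120:400],None,fx=2.5,fy=2.5))"
```

```text
t 25.45 pos [0.5481 0.3396 0.1242] yaw 12.6 w 0.0395 j [0.45 0.63 1.61 0.   0.9  0.23]
(0.5917, -0.0715, 0.128, -85) -> [-41.07  -4.74  -0.39] turn 97.6
```

View pics/s5.png

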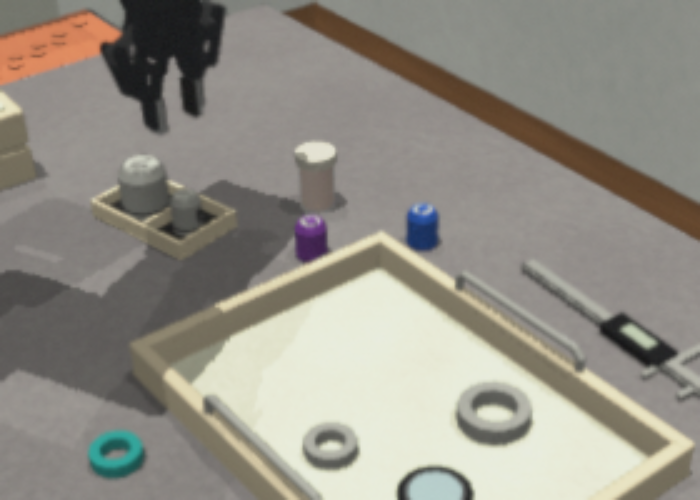

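Both dies stand upright in their bays: large at (145,185), small at (185,212). Next, the large collar.

{"method": "send_rows", "body": {"steps": [[-2, -0.2, -0.4, 9.7], [-6, -0.7, -0.4, 19.5], [-10.5, -1.2, -0.4, 29.2], [-15.5, -1.8, -0.4, 39], [-20.5, -2.4, -0.4, 48.8], [-25.5, -2.9, -0.4, 58.5], [-30.5, -3.5, -0.4, 68.3], [-35.5, -4.1, -0.4, 78], [-39.5, -4.5, -0.4, 87.8], [-41.05, -4.75, -0.4, 97.6]], "grip": 1}}

```text
t: 26.75
eef_pos: [0.592, -0.0737, 0.1273]
tcp_rot: [0.0, 0.999, 0.04, 0.001]
force: [0.5, -0.2, 0.4]
gripper_width: 0.0851
gripper_force: 0.0
```

{"method": "send_rows", "body": {"steps": [[0, 0, 0, 0], [0, 0, 2, 0], [0, 0, 4, 0], [0, 0, 6, 0], [0, 0, 8, 0], [0, 0, 8, 0], [0, 0, 8, 0], [0, 0, 8, 0], [0, 0, 8, 0], [0, 0, 8, 0]]}}

```text
t: 28.0
eef_pos: [0.5918, -0.0713, 0.0466]
tcp_rot: [0.0, 0.999, 0.044, 0.0]
force: [0.4, 0.0, 0.7]
gripper_width: 0.0852
gripper_force: 0.0
```

```bash
python3 -c "
from h import *
plan((.5917,-.0715,.008,-85))"
```

```text
t 28.0 pos [ 0.5918 -0.0713  0.0466] yaw -84.9 w 0.0852 j [-0.23  0.69  1.79  0.    0.67  1.25]
(0.5917, -0.0715, 0.008, -85) -> [-0.02  0.02  3.86] turn 0.1
```

{"method": "send_rows", "body": {"steps": [[0, 0, 1, 0], [0, 0, 2, 0], [0, 0, 3, 0], [0, 0, 3.5, 0], [0, 0, 3.8, 0], [0, 0, 3.9, 0], [0, 0, 3.9, 0], [0, 0, 3.9, 0], [0, 0, 3.9, 0], [0, 0, 3.9, 0]]}}

```text
t: 29.25
eef_pos: [0.5918, -0.0713, 0.0074]
tcp_rot: [-0.0, 0.999, 0.044, 0.0]
force: [0.2, -0.5, -0.3]
gripper_width: 0.0855
gripper_force: 0.0
```

{"method": "send_rows", "body": {"steps": [[0, 0, 0, 0], [0, 0, 0, 0], [0, 0, 0, 0], [0, 0, 0, 0], [0, 0, 0, 0], [0, 0, 0, 0], [0, 0, 0, 0], [0, 0, 0, 0], [0, 0, 0, 0], [0, 0, 0, 0]], "grip": 0}}

```text
t: 30.5
eef_pos: [0.5917, -0.0711, 0.0081]
tcp_rot: [-0.0, 0.999, 0.044, 0.0]
force: [-3.4, 1.5, 10.0]
gripper_width: 0.0597
gripper_force: 62.0
```

{"method": "send_rows", "body": {"steps": [[0, 0, -0.5, 0], [0, 0, -1.5, 0], [0, 0, -3, 0], [0, 0, -5, 0], [0, 0, -7.5, 0], [0, 0, -10, 0], [0, 0, -11.5, 0], [0, 0, -12, 0], [0, 0, -12, 0], [0, 0, -12, 0]]}}

```text
t: 31.75
eef_pos: [0.5914, -0.0712, 0.1265]
tcp_rot: [-0.0, 0.999, 0.044, -0.001]
force: [0.4, -1.1, -2.4]
gripper_width: 0.0596
gripper_force: 65.1
```

```bash
python3 -c "
from h import *
plan((.4645,-.358,.13,-85))
f=grab('side');cv2.imwrite('pics/s6.png',cv2.resize(cv2.cvtColor(f['image'],4)[60:300,240:440],None,fx=2.5,fy=2.5))"
```

```text
t 31.75 pos [ 0.5914 -0.0712  0.1265] yaw -85.0 w 0.0596 j [-0.23  0.57  1.74  0.    0.83  1.25]
(0.4645, -0.358, 0.13, -85) -> [-15.16  27.45  -0.35] turn 0.0
```

View pics/s6.png

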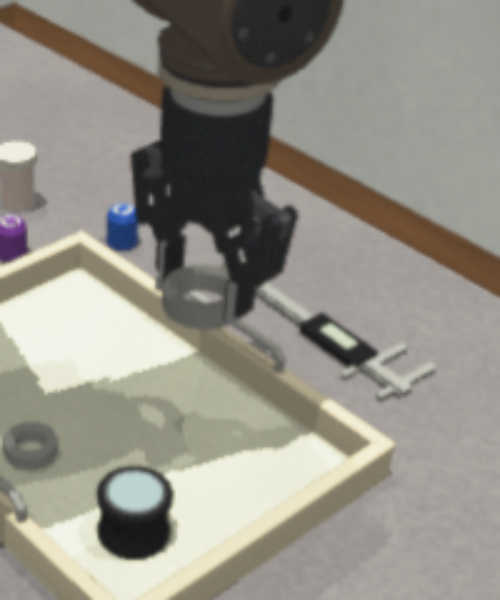

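The large collar is held level at (200,297). Move it over the thick post.

{"method": "send_rows", "body": {"steps": [[-1, 1.8, 0, 0], [-3, 5.4, 0, 0], [-5.2, 9.4, 0, 0], [-7.4, 13.4, 0, 0], [-9.6, 17.4, 0, 0], [-11.8, 21.4, 0, 0], [-13.6, 24.6, 0, 0], [-14.8, 26.8, 0, 0], [-15.15, 27.45, 0, 0], [-15.15, 27.45, 0, 0]]}}

```text
t: 33.05
eef_pos: [0.4644, -0.3583, 0.127]
tcp_rot: [-0.0, 0.999, 0.044, -0.0]
force: [-0.2, 0.6, -1.3]
gripper_width: 0.0594
gripper_force: 65.2
```

{"method": "send_rows", "body": {"steps": [[0, 0, 0, 0], [0, 0, 0.5, 0], [0, 0, 1.5, 0], [0, 0, 2.5, 0], [0, 0, 3.5, 0], [0, 0, 4.5, 0], [0, 0, 5, 0], [0, 0, 5.3, 0], [0, 0, 5.3, 0], [0, 0, 5.3, 0]]}}

```text
t: 34.3
eef_pos: [0.465, -0.3581, 0.0745]
tcp_rot: [0.0, 0.999, 0.044, 0.0]
force: [0.6, 0.0, -2.0]
gripper_width: 0.0598
gripper_force: 65.2
```

```bash
python3 -c "
from h import *
plan((.4645,-.358,.013,-85))
f=grab('side');cv2.imwrite('pics/s7.png',cv2.resize(cv2.cvtColor(f['image'],4)[210:410,300:480],None,fx=3,fy=3))
f=grab('top');cv2.imwrite('pics/t7.png',cv2.resize(cv2.cvtColor(f['image'],4)[200:320,380:500],None,fx=4,fy=4))"
```

```text
t 34.3 pos [ 0.465  -0.3581  0.0745] yaw -85.0 w 0.0598 j [-0.77  0.63  1.8   0.    0.71  0.71]
(0.4645, -0.358, 0.013, -85) -> [-0.05 -0.02  6.15] turn 0.0
```

View pics/s7.png

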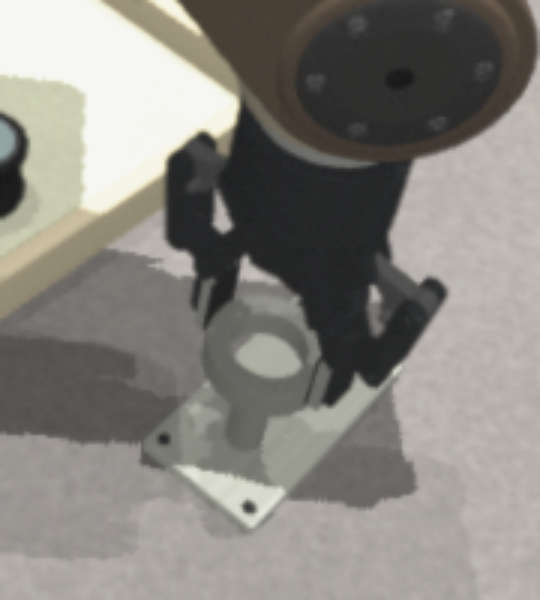

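The collar (262,355 in the crop) is above the thick post, whose foot is at (245,440). Descend.

{"method": "send_rows", "body": {"steps": [[0, 0, 1, 0], [0, 0, 2, 0], [0, 0, 3, 0], [0, 0, 4, 0], [0, 0, 4.8, 0], [0, 0, 5.3, 0], [0, 0, 5.6, 0], [0, 0, 5.8, 0], [0, 0, 6, 0], [0, 0, 6.1, 0]]}}

```text
t: 35.65
eef_pos: [0.465, -0.3581, 0.0133]
tcp_rot: [0.0, 0.999, 0.044, 0.0]
force: [0.0, -0.2, -2.7]
gripper_width: 0.0597
gripper_force: 65.2
```

{"method": "send_rows", "body": {"steps": [[0, 0, 0.04, 0], [0, 0, 0.08, 0], [0, 0, 0.11, 0], [0, 0, 0.14, 0], [0, 0, 0.16, 0], [0, 0, 0.18, 0], [0, 0, 0.18, 0], [0, 0, 0.18, 0], [0, 0, 0.18, 0], [0, 0, 0.18, 0]]}}

```text
t: 36.9
eef_pos: [0.465, -0.3581, 0.0123]
tcp_rot: [0.0, 0.999, 0.044, 0.0]
force: [-1.5, 2.2, 9.0]
gripper_width: 0.0599
gripper_force: 66.3
```

{"method": "send_rows", "body": {"steps": [[0, 0, 0, 0], [0, 0, 0, 0], [0, 0, 0, 0], [0, 0, 0, 0], [0, 0, -0.5, 0], [0, 0, -2, 0], [0, 0, -4, 0], [0, 0, -6.5, 0], [0, 0, -9, 0], [0, 0, -11.5, 0]], "grip": 0.92}}

```text
t: 38.15
eef_pos: [0.465, -0.3581, 0.1285]
tcp_rot: [0.0, 0.999, 0.044, 0.0]
force: [-0.5, 0.0, 0.0]
gripper_width: 0.0783
gripper_force: 0.0
```

```bash
python3 -c "
from h import *
plan((.4664,-.017,.128,-85))"
```

```text
t 38.15 pos [ 0.465  -0.3581  0.1285] yaw -85.0 w 0.0783 j [-0.77  0.56  1.76  0.    0.82  0.71]
(0.4664, -0.017, 0.128, -85) -> [ 3.140e+00 -3.396e+01  2.000e-02] turn 0.0
```

{"method": "send_rows", "body": {"steps": [[0.2, -2, 0, 0], [0.5, -6, 0, 0], [1, -10.5, 0, 0], [1.4, -15, 0, 0], [1.9, -20, 0, 0], [2.3, -25, 0, 0], [2.7, -29, 0, 0], [3, -32, 0, 0], [3.1, -33.6, 0, 0], [3.15, -34, 0, 0]], "grip": 0.82}}

```text
t: 39.4
eef_pos: [0.466, -0.0158, 0.1264]
tcp_rot: [-0.0, 0.999, 0.045, -0.0]
force: [0.3, -0.8, -0.3]
gripper_width: 0.0703
gripper_force: 0.0
```

{"method": "send_rows", "body": {"steps": [[0, 0, 0.5, 0], [0, 0, 2, 0], [0, 0, 4, 0], [0, 0, 6, 0], [0, 0, 8, 0], [0, 0, 9, 0], [0, 0, 9, 0], [0, 0, 9, 0], [0, 0, 9, 0], [0, 0, 9, 0]]}}

```text
t: 40.65
eef_pos: [0.4666, -0.0166, 0.0369]
tcp_rot: [0.0, 0.999, 0.044, 0.0]
force: [0.3, -0.6, 0.4]
gripper_width: 0.0699
gripper_force: 0.0
```

```bash
python3 -c "
from h import *
plan((.4664,-.017,.008,-85))
f=grab('side');cv2.imwrite('pics/s8.png',cv2.resize(cv2.cvtColor(f['image'],4)[100:400,180:460],None,fx=2,fy=2))"
```

```text
t 40.65 pos [ 0.4666 -0.0166  0.0369] yaw -85.0 w 0.0699 j [-0.18  0.59  2.11  0.    0.43  1.31]
(0.4664, -0.017, 0.008, -85) -> [-0.03  0.04  2.89] turn 0.0
```

View pics/s8.png

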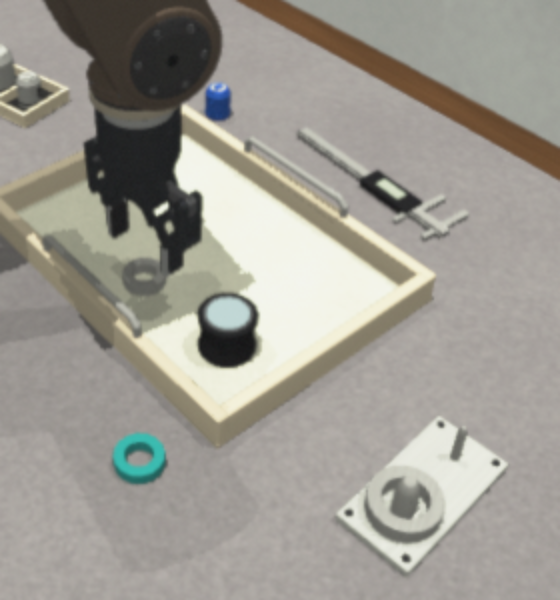

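The large collar lies flat around the thick post at (405,505). The gripper is over the small collar at (145,277).

{"method": "send_rows", "body": {"steps": [[0, 0, 0.5, 0], [0, 0, 1.2, 0], [0, 0, 2, 0], [0, 0, 2.6, 0], [0, 0, 2.9, 0], [0, 0, 2.95, 0], [0, 0, 2.95, 0], [0, 0, 2.95, 0], [0, 0, 2.95, 0], [0, 0, 2.95, 0]]}}

```text
t: 41.95
eef_pos: [0.4665, -0.0166, 0.0071]
tcp_rot: [-0.0, 0.999, 0.044, 0.0]
force: [-0.7, 0.5, 0.5]
gripper_width: 0.0703
gripper_force: 0.0
```

{"method": "send_rows", "body": {"steps": [[0, 0, 0, 0], [0, 0, 0, 0], [0, 0, 0, 0], [0, 0, 0, 0], [0, 0, 0, 0], [0, 0, 0, 0], [0, 0, 0, 0], [0, 0, 0, 0], [0, 0, 0, 0], [0, 0, 0, 0]], "grip": 0}}

```text
t: 43.2
eef_pos: [0.4665, -0.0166, 0.0076]
tcp_rot: [0.0, 0.999, 0.044, 0.0]
force: [-2.0, -0.7, 12.6]
gripper_width: 0.0413
gripper_force: 59.0
```

{"method": "send_rows", "body": {"steps": [[0, 0, -0.5, 0], [0, 0, -1.5, 0], [0, 0, -3, 0], [0, 0, -5, 0], [0, 0, -7.5, 0], [0, 0, -10, 0], [0, 0, -11.5, 0], [0, 0, -12, 0], [0, 0, -12, 0], [0, 0, -12, 0]]}}

```text
t: 44.45
eef_pos: [0.4662, -0.0166, 0.1266]
tcp_rot: [-0.0, 0.999, 0.044, -0.0]
force: [-0.3, 0.3, -0.2]
gripper_width: 0.0412
gripper_force: 60.7
```

```bash
python3 -c "
from h import *
plan((.537,-.352,.128,-85))"
```

```text
t 44.45 pos [ 0.4662 -0.0166  0.1266] yaw -85.0 w 0.0412 j [-0.18  0.42  2.05  0.    0.67  1.31]
(0.537, -0.352, 0.128, -85) -> [ 4.11 34.04 -0.16] turn 0.0
```

{"method": "send_rows", "body": {"steps": [[0.2, 2, 0, 0], [0.7, 6, 0, 0], [1.2, 10.5, 0, 0], [1.8, 15, 0, 0], [2.4, 20, 0, 0], [3, 25, 0, 0], [3.5, 29, 0, 0], [3.9, 32, 0, 0], [4.05, 33.6, 0, 0], [4.1, 34.05, 0, 0]]}}

```text
t: 45.7
eef_pos: [0.5369, -0.3523, 0.1262]
tcp_rot: [-0.0, 0.999, 0.044, -0.0]
force: [0.4, 0.3, -0.9]
gripper_width: 0.0412
gripper_force: 60.8
```

{"method": "send_rows", "body": {"steps": [[0, 0, 0, 0], [0, 0, 0.5, 0], [0, 0, 1.5, 0], [0, 0, 2.5, 0], [0, 0, 3.5, 0], [0, 0, 4.5, 0], [0, 0, 5, 0], [0, 0, 5.3, 0], [0, 0, 5.3, 0], [0, 0, 5.3, 0]]}}

```text
t: 46.95
eef_pos: [0.5373, -0.3523, 0.0743]
tcp_rot: [0.0, 0.999, 0.044, 0.0]
force: [0.4, -0.7, -0.9]
gripper_width: 0.0412
gripper_force: 60.8
```

```bash
python3 -c "
from h import *
plan((.537,-.352,.013,-85))
f=grab('side');cv2.imwrite('pics/s9.png',cv2.resize(cv2.cvtColor(f['image'],4)[210:410,300:480],None,fx=3,fy=3))"
```

```text
t 46.95 pos [ 0.5373 -0.3523  0.0743] yaw -85.0 w 0.0412 j [-0.68  0.69  1.65  0.    0.8   0.8 ]
(0.537, -0.352, 0.013, -85) -> [-0.03 -0.03  6.13] turn 0.0
```

View pics/s9.png

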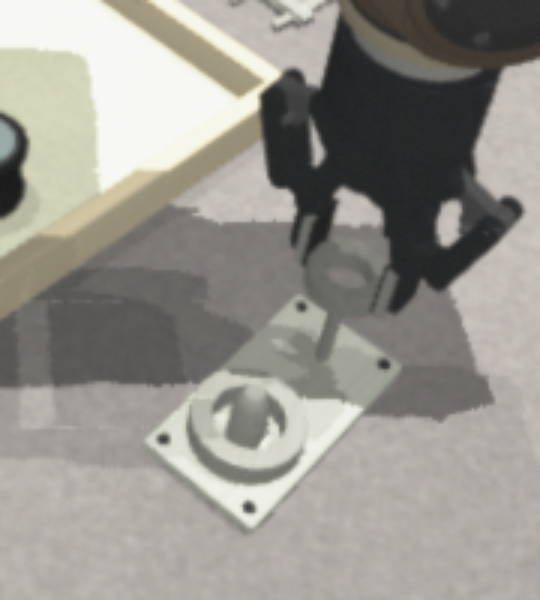

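The small collar (347,278) is lined up over the thin post (328,335). Descend.

{"method": "send_rows", "body": {"steps": [[0, 0, 1, 0], [0, 0, 2, 0], [0, 0, 3, 0], [0, 0, 4, 0], [0, 0, 4.8, 0], [0, 0, 5.3, 0], [0, 0, 5.6, 0], [0, 0, 5.8, 0], [0, 0, 6, 0], [0, 0, 6.1, 0]]}}

```text
t: 48.25
eef_pos: [0.5372, -0.3522, 0.013]
tcp_rot: [0.0, 0.999, 0.044, 0.0]
force: [0.0, -0.1, -1.4]
gripper_width: 0.0414
gripper_force: 60.8
```

{"method": "send_rows", "body": {"steps": [[0, 0, 0.04, 0], [0, 0, 0.08, 0], [0, 0, 0.11, 0], [0, 0, 0.14, 0], [0, 0, 0.16, 0], [0, 0, 0.18, 0], [0, 0, 0.18, 0], [0, 0, 0.18, 0], [0, 0, 0.18, 0], [0, 0, 0.18, 0]]}}

```text
t: 49.5
eef_pos: [0.5372, -0.3522, 0.0117]
tcp_rot: [0.0, 0.999, 0.044, 0.0]
force: [-1.9, 1.2, 6.9]
gripper_width: 0.0415
gripper_force: 61.5
```

{"method": "send_rows", "body": {"steps": [[0, 0, 0, 0], [0, 0, 0, 0], [0, 0, 0, 0], [0, 0, 0, 0], [0, 0, -0.5, 0], [0, 0, -2, 0], [0, 0, -4, 0], [0, 0, -6.5, 0], [0, 0, -9, 0], [0, 0, -11.5, 0]], "grip": 0.75}}

```text
t: 50.75
eef_pos: [0.5373, -0.3522, 0.1287]
tcp_rot: [0.0, 0.999, 0.044, 0.001]
force: [0.7, 0.7, -0.1]
gripper_width: 0.0644
gripper_force: 0.0
```

{"method": "send_rows", "body": {"steps": [[0, 0, -1, 0], [0, 0, -3, 0], [0, 0, -6, 0], [0, 0, -9, 0], [0, 0, -11, 0], [0, 0, -12, 0], [0, 0, -12, 0], [0, 0, -12, 0], [0, 0, -12, 0], [0, 0, -12, 0]]}}

```text
t: 52.0
eef_pos: [0.5371, -0.3521, 0.2456]
tcp_rot: [-0.0, 0.999, 0.044, -0.0]
force: [-0.1, 0.6, 0.2]
gripper_width: 0.0642
gripper_force: 0.0
```

```bash
python3 -c "
from h import *
plan()
grab('side','s10.png')"
```

```text
t 52.0 pos [ 0.5371 -0.3521  0.2456] yaw -85.0 w 0.0642 j [-0.68  0.5   1.5   0.    1.14  0.8 ]
```

View pics/s10.png

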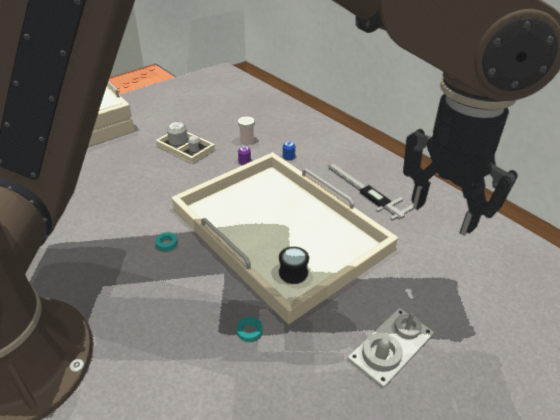

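The final view shows both collars flat on their posts ((383,350) and (410,323)), both dies in their bays, and the loupe, tube and caliper in place. Handing in.

```bash
python3 -c "
from rig import ctrl
print(ctrl.sign_off())"
```

```text
the job is handed in; nothing more can be done
None
```

Job handed in at 52 s: both dies stand face up in their bays, both collars lie flat around their own posts, everything is released, and the loupe, coin tube and caliper were not touched.

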